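# Hang the slide rack up to drain

### The job

Pick up the staining rack that is loaded with glass slides and hang it by its eye on the hook of the draining stand, so that it hangs freely above the white drip tray. Keep it upright all the way so that no slide falls out, and leave the empty rack where it stands.

Things in the scene. Friction and masses are not known exactly. Their poses are not given: they have to be found in the camera images.
- full_rack: Steel rack (0.2-0.3 kg) holding 6 glass slides with white ends. Origin: middle of underside; x along the eye's axis, y along its length, z up; same if turned by half. Tray 52 (x) x 96 mm (y), slides up to 29 mm. A wire bail (106 mm along y) carries an upright round eye; on it a black grip block, 14 (x) x 26 mm (y), 125 to 165 mm above the underside, to pinch from above.
- full_eye (a point): Centre of the loaded rack's eye, 100 mm above the middle of its underside; axes as the rack's. The eye is a ring, 40 mm inside and 54 mm outside diameter, 8 mm thick along x.
- empty_rack: The same rack without slides, loose; it must stay where it stands. Origin: middle of its underside, axes as for the loaded rack.
- drain_stand: Fixed steel stand. Origin: on the bench at the foot of its 12 mm post, z up. From the post's top an 8 mm round bar, centre line 180 mm up, runs level 85 mm along -x (roughly to the robot); its tip turns up (192 mm high, 97 mm out). Drip tray below, 20 mm high, x -120 to 10, y +-65 mm. Best place for the eye: 55 mm out from the post; hanging, its centre is 164 mm up.
There are look-alikes about, which are no part of the job. What is shaped like the full_rack but purple or yellow is not meant. What is shaped like the drain_stand but purple is not meant.

How it is judged:
At the end, for the whole second after the job is handed in: The loaded rack hangs with the hook's bar through its eye: eye centre within 18 mm sideways of the bar, 6 to 30 mm below it, 12 to 90 mm from the post's axis, upright within 14 degrees, slower than 0.06 m/s; the empty rack is within 30 mm of its start (x of full_eye in the frame of drain_stand between -0.09 and -0.012 m and y of full_eye in the frame of drain_stand between -0.018 and 0.018 m and z of full_eye in the frame of drain_stand between 0.15 and 0.174 m and angle between full_rack's own z axis and vertical below 0.25 rad and linear speed of full_rack below 0.06 m/s and distance of empty_rack from where it was at the start of the episode below 0.03 m); the robot touches nothing.
It fails at once if the loaded rack is tipped by more than 35 degrees (angle between full_rack's own z axis and vertical above 0.61 rad).
It fails at once if the empty rack is moved by more than 30 mm (distance of empty_rack from where it was at the start of the episode above 0.03 m).
It also fails if it takes over 48 s, if anything falls off the work surface, if the arm or the gripper's body presses on something with over 40 N, if the wrist force passes 120 N, or if a joint passes its speed limit or range.

### The arm

A 6-joint arm with a two-finger parallel gripper is mounted at the origin on the work surface. World frame = base frame: x ahead of the robot, y to its left, z up, the work surface at z = 0. Lengths are in m, angles in rad, forces in N, time in s.
With the tool pointing down it reaches from about 0.25 to 0.775 m from the base axis. Payload 4 kg.
Tool frame: the origin (TCP) lies between the finger pads; the fingertips stand 14 mm ahead of it and the grasp point (between the pads) lies 5 mm behind it (robot.nose_length is the distance from the TCP to the fingertips, in m); z points along the fingers, y is the direction in which the jaws open and shut (so a half turn about z gives the same grasp; the last joint's range is limited). The gripper opens to 94 mm and grips with 3 to 60 N. Pads are 16 mm wide; open, the fingers measure 119 mm over their backs; the gripper's body (75 mm by 177 mm) begins 78 mm behind the grasp point.
Start: joints at [-1.41, 0.087, 1.371, -0, 1.684, -0.103], TCP at [0.143, -0.531, 0.192] pointing down, gripper open.
Joint ranges: [-3.1, 3.1], [-0.76, 2.03], [0.27, 2.55], [-1.08, 4.22], [0.17, 2.65], [-2.57, 2.57]. Speed limits (rad/s): [2.79, 2.79, 3.14, 3.14, 3.14, 3.14].

### API

Orientations are given as [roll, pitch, yaw] about the fixed x, y, z axes, in that order (R = Rz(yaw) Ry(pitch) Rx(roll)).
In Python, from bench import robot, eyes, finder gives the robot as it stands.
- The arm moves only by the tool play_rows, never from a script. Its argument "rows" is a list of rows, each an object with "linear": the shift along the tool's x, y, z in cm, a list of three; "spin": the turn about the tool's z in degrees. A call has 1 to 12 rows; each row shifts and turns the commanded pose from where the row before left it, along the tool's axes as they then stand; what a row does not reach is not made up. A row lasts 1/12 s, in which the tool goes at most 41.7 mm and 7.16 degrees, less where a joint would pass 70% of its speed; a pose out of reach is approached as far as the arm can. A call with a gripper value outside its range is refused whole. "claw" is the finger opening in cm, from 0 to 9.4, set as the call begins (left out, the last holds). The fingers move at their own pace and stop on an object; the grip force is fixed at half the most. Time passes only in rows, so rows that do not move let the fingers close. It gives the time, the measured TCP pose, the force and the opening at its end, in the units of the state.
- robot.get_obs(): the state, without advancing time (a new reading comes with each control period).
- eyes.snapshot(name): name is "scene" or "top" or "wrist"; returns a dict with "frame" (480x640x3 uint8, red, green, blue), "fx", "fy", "cx", "cy" (pixels), "rvec" (rotation vector, rad) and "tvec" (3), from world to camera coordinates, as OpenCV has them; the wrist camera has in their place "mount" (4x4, takes a point from camera to tool coordinates, whose origin is the TCP and whose axes are the flange's). Camera axes: x right, y down, z forward; pixel columns grow to the right and rows downward; lengths in m; the calibration is good to about 2 mm. A picture is of the moment at which its call begins: read the wrist's pose just before it. There is no depth.
- robot.close_job(): hands the job in, once; it reports no verdict.
Trained networks look in a picture, given as the dict that the camera call returned (one of the last four; its "shot" number tells which), for a name from the list of things; names that differ only in an ending like _2 or _b are one class to them, and where a whole thing is asked for, a point or a joint stands for the part that bears it (a point fixed in the world has none). Each returns a list of dicts, best first, with "conf" (0 to 1); they miss things now and then, are a little off and sometimes report something else, mostly with a low value. They report only what shows in the picture. A call takes as long as a camera call. They do not tell look-alikes from the thing itself.
- finder.silhouettes(picture, name): "pixels" (480x640 bool, what is visible of it) and "box" ([centre column, centre row, width, height] in pixels, round what is visible of it).
The state is a dict: "time": time; "joint_positions": joint angles; "qvel": joint speeds; "joint_torque": joint torques, N m; "tool_pos": TCP position; "ee_rot": TCP orientation; "wrist_force": force on the tool from outside, world axes, zero at the start; "wrist_torque": the same for the moment, N m; "width": finger opening in m.
Only numpy, scipy, OpenCV 4.12 (cv2) and the standard library are available. Lean on these libraries where they do the work, as an engineer would, in place of code of your own. Each camera call takes 0.05 s, during which the arm holds its last target. There are 200 camera calls.

## Working session

There is one attempt and no reset: what is moved stays moved. The work goes in short steps, Python scripts to look and compute and a tool call to move; the robot and the scene stay as the last step left them, time stands still between calls to the robot, and variables do not carry over. Pictures are saved under pics/ and viewed, about 8 in all and at most 12, crops included, and the job is handed in when it is done.

Besides the shell and the picture viewer there is one more tool, called after "Emit:" as name(argument=value, ...), one argument or row to a line, values as JSON. play_rows: Moves the arm, as the interface text tells. Its arguments: {"type":"object","properties":{"rows":{"type":"array"},"claw":{"type":"number"}},"required":["rows"]}

```bash
mkdir -p pics; cat > h.py <<'E'
import numpy as np,cv2,pickle
from bench import robot,eyes,finder
def snap(n):
    s=eyes.snapshot(n); return s
E
python3 - <<'E'
from h import *
o=robot.get_obs();print(o['time'],o['tool_pos'],o['ee_rot'])
ims=[]
for n in ['scene','top']:
    s=snap(n); pickle.dump(s,open(n+'.pkl','wb')); im=cv2.cvtColor(s['frame'],cv2.COLOR_RGB2BGR)
    print(n,s['fx'],s['cx'],s['cy'],s['rvec'],s['tvec'])
    for k in ['full_rack','empty_rack','drain_stand']:
        for d in finder.silhouettes(s,k): print(n,k,round(d['conf'],2),np.round(d['box']))
    cv2.imwrite(f'pics/{n}1.png',im)
E
```

```text
0.0 [ 0.14331781 -0.53041549  0.1905251 ] [-3.13942146e+00 -2.21080598e-04  2.63814641e-01]
scene 489.00946216890486 318.559522113747 235.42496914228238 [ 1.71300166  2.0547357  -0.65603159] [ 0.0776427  -0.31872072  1.54917635]
scene full_rack 0.93 [216. 214.  41.  55.]
scene full_rack 0.92 [236. 178.  40.  48.]
scene full_rack 0.71 [171. 191.  29.  58.]
scene empty_rack 0.66 [422. 231.  43.  57.]
scene drain_stand 0.7 [395. 297.  63.  81.]
scene drain_stand 0.66 [288. 288.  59.  82.]
scene drain_stand 0.61 [487. 259.  55.  86.]
top 468.7069586148551 321.71436643499584 234.90455064285004 [ 2.19427592 -2.14431757  0.15686765] [-0.0156935   0.50360572  1.25648023]
top full_rack 0.96 [426. 265.  42.  31.]
top full_rack 0.94 [412. 311.  43.  23.]
top full_rack 0.69 [477. 288.  40.  41.]
top empty_rack 0.92 [219. 277.  39.  35.]
top drain_stand 0.91 [338. 191.  50.  66.]
top drain_stand 0.65 [243. 200.  56.  59.]
top drain_stand 0.63 [159. 252.  56.  54.]
```

View pics/scene1.png

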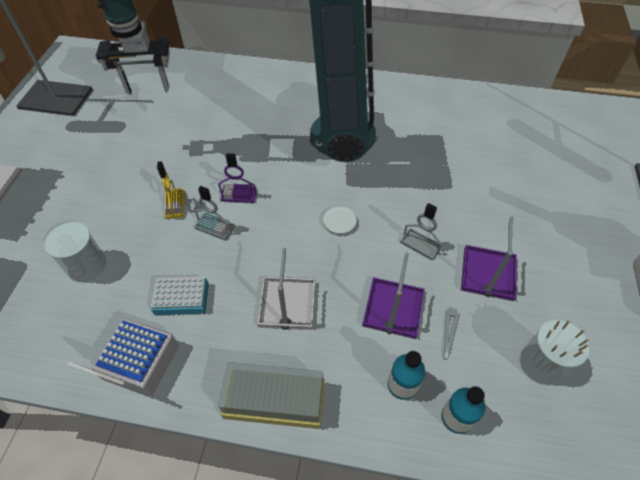

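View pics/top1.png

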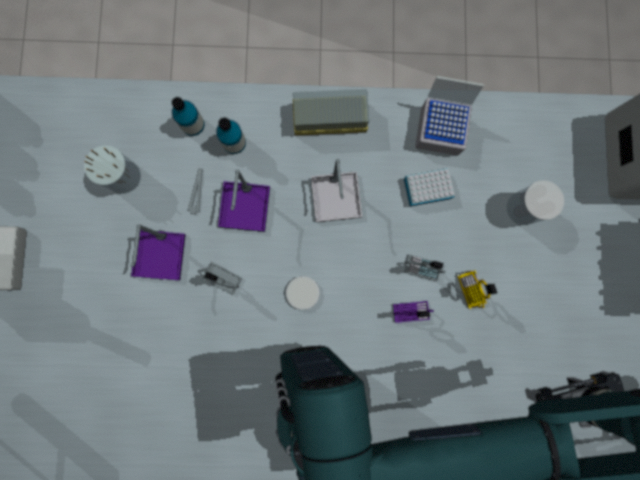

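The scene view shows the steel loaded rack at about (214,214), next to the purple (237,180) and yellow (172,195) look-alikes, and the empty rack at (422,238). The white-tray stand is at (287,300). In the top view these sit at (424,266), (220,277) for the empty rack, and (336,193) for the stand.

```bash
python3 - <<'E'
from h import *
rows=[]
for n,cs in [('scene',[(212,212),(288,290)]),('top',[(424,266),(336,192)])]:
    s=pickle.load(open(n+'.pkl','rb')); im=cv2.cvtColor(s['frame'],cv2.COLOR_RGB2BGR); r=[]
    for c,h,w in [(cs[0],30,40),(cs[1],45,60)]:
        a=im[c[1]-h:c[1]+h,c[0]-w:c[0]+w]; a=cv2.resize(a,(400,300),interpolation=cv2.INTER_CUBIC)
        k=400/(2*w)
        for u in range(c[0]-w,c[0]+w):
            if u%10==0: cv2.putText(a,str(u),(int((u-c[0]+w+.5)*k),8),0,.3,(0,0,255)); cv2.line(a,(int((u-c[0]+w+.5)*k),10),(int((u-c[0]+w+.5)*k),16),(0,0,255))
        for v in range(c[1]-h,c[1]+h):
            if v%10==0: cv2.putText(a,str(v)+'-',(0,int((v-c[1]+h+.5)*k)+3),0,.3,(0,0,255))
        r.append(a)
    rows.append(np.hstack(r))
cv2.imwrite('pics/c1.png',np.vstack(rows))
E
```

```text
(no output)
```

View pics/c1.png

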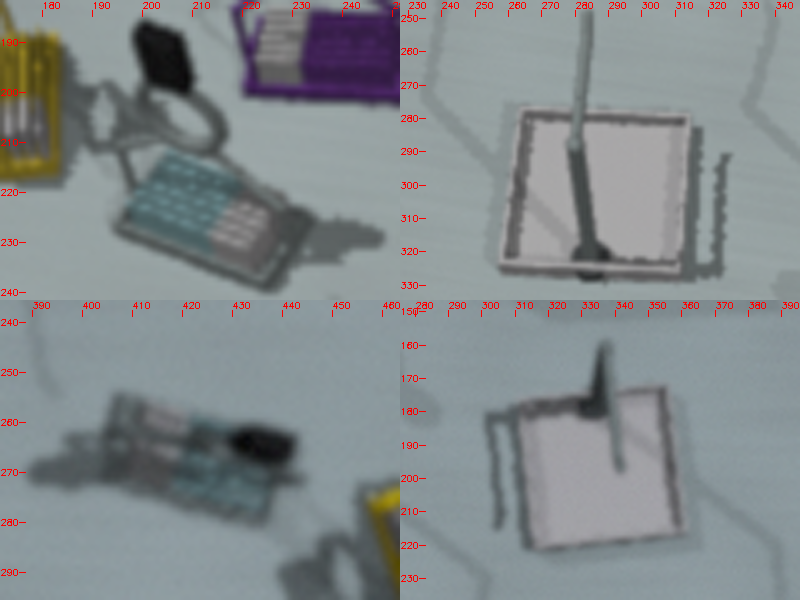

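```bash
cat >> h.py <<'E'
from scipy.optimize import least_squares
def fit(obs,x0,loss='soft_l1'):
    cams={n:pickle.load(open(n+'.pkl','rb')) for n in {o[0] for o in obs}}
    def f(p):
        c,s=np.cos(p[2]),np.sin(p[2]);r=[]
        for n,uv,P in obs:
            k=cams[n];K=np.array([[k['fx'],0,k['cx']],[0,k['fy'],k['cy']],[0,0,1.]])
            W=np.array([p[0]+c*P[0]-s*P[1],p[1]+s*P[0]+c*P[1],P[2]])
            q=cv2.projectPoints(W[None],np.float64(k['rvec']),np.float64(k['tvec']),K,None)[0].ravel()
            r+=list(q-uv)
        return np.array(r)
    s=least_squares(f,x0,loss=loss); print(np.round(s.x,4)); print(np.round(f(s.x).reshape(-1,2),1).tolist()); return s.x
E
python3 - <<'E'
from h import *
t=.02
fit([('scene',(261,278),(-.12,-.065,t)),('scene',(311,279.5),(-.12,.065,t)),('scene',(311,324.5),(.01,.065,t)),('scene',(256,324.5),(.01,-.065,t)),
('top',(313.5,179),(.01,.065,t)),('top',(360,173),(.01,-.065,t)),('top',(365,214.5),(-.12,-.065,t)),('top',(319,220.5),(-.12,.065,t)),
('top',(336.5,160),(0,0,.184)),('top',(342,197),(-.097,0,.19)),('scene',(279,289),(0,0,.18)),('scene',(283,248),(-.097,0,.192))],[.55,0,0])
for z in (.01,.015): fit([('scene',(204,193),(0,0,.145)),('top',(435,264.5),(0,0,.145)),('scene',(210,205),(0,0,.1)),
('scene',(194,227),(.026,-.048,0)),('scene',(236,239),(.026,.048,0)),('top',(405,254),(.026,.048,z)),('top',(402,270),(-.026,.048,z)),('top',(436,280),(-.026,-.048,z))],[.45,-.25,.2])
E
```

```text
[ 0.6723 -0.039   0.1604]
[[-0.2, -0.6], [1.6, -1.2], [0.0, 1.8], [-0.2, 0.8], [-1.6, -3.2], [-2.4, -3.2], [-0.6, 0.4], [-0.7, 0.6], [2.3, -0.0], [2.7, 0.8], [-0.1, -0.2], [-1.4, -0.8]]
[ 0.4224 -0.2845 -0.2146]
[[2.8, 0.6], [-0.6, -0.0], [0.2, -0.0], [2.8, 2.5], [-8.3, 1.6], [1.8, 0.2], [0.9, 2.3], [0.5, 0.5]]
[ 0.4223 -0.2841 -0.2166]
[[3.0, 0.6], [-0.8, 0.0], [0.3, -0.1], [3.0, 2.5], [-8.2, 1.6], [2.1, 0.0], [1.1, 2.3], [0.8, 0.5]]
```

Emit:
play_rows(
  rows=[
    {"linear": [0, 0, -3], "spin": 0},
    {"linear": [0, 0, -3], "spin": 0},
    {"linear": [2.8, -1.4, -1.5], "spin": 0},
    {"linear": [2.8, -1.4, -1.5], "spin": 0},
    {"linear": [2.8, -1.4, -1.5], "spin": 0},
    {"linear": [2.8, -1.4, -1.5], "spin": 0},
    {"linear": [2.8, -1.4, -1.5], "spin": 0},
    {"linear": [2.8, -1.4, -1.5], "spin": 0},
    {"linear": [2.8, -1.4, -1.5], "spin": 0},
    {"linear": [2.8, -1.4, -1.5], "spin": 0},
    {"linear": [2.8, -1.4, -1], "spin": 0},
    {"linear": [2.8, -1.4, -1], "spin": 0},
  ],
  claw=6,
)

```text
time: 1.4
tool_pos: [0.3782, -0.3216, 0.3929]
ee_rot: [3.14, -0.001, 0.264]
wrist_force: [-0.2, -0.0, 0.3]
width: 0.0595
```

Emit:
play_rows(
  rows=[
    {"linear": [0, 0, 0], "spin": 6.5},
    {"linear": [0, 0, 0], "spin": 6.5},
    {"linear": [0, 0, 0], "spin": 6.5},
    {"linear": [0, 0, 0], "spin": 6.5},
    {"linear": [0, 0, 0], "spin": 0},
    {"linear": [0, 0, 0], "spin": 0},
  ],
)

```text
time: 1.9
tool_pos: [0.3772, -0.3228, 0.3917]
ee_rot: [3.142, -0.0, -0.187]
wrist_force: [-0.4, -0.1, 0.0]
width: 0.0605
```

```bash
python3 - <<'E'
from h import *
o=robot.get_obs();print(o['time'],o['tool_pos'],o['ee_rot'])
s=snap('wrist'); s['o']=o; pickle.dump(s,open('w1.pkl','wb')); print(np.round(s['mount'],3),s['fx'])
cv2.imwrite('pics/w1.png',cv2.cvtColor(s['frame'],cv2.COLOR_RGB2BGR))
E
```

```text
1.9 [ 0.37722681 -0.32275846  0.39171865] [ 3.14152086e+00 -7.33317072e-05 -1.87019573e-01]
[[-0.    -0.969 -0.246  0.071]
 [ 1.    -0.001  0.001 -0.   ]
 [-0.001 -0.246  0.969 -0.194]
 [ 0.     0.     0.     1.   ]] 342.0909208289516
```

View pics/w1.png

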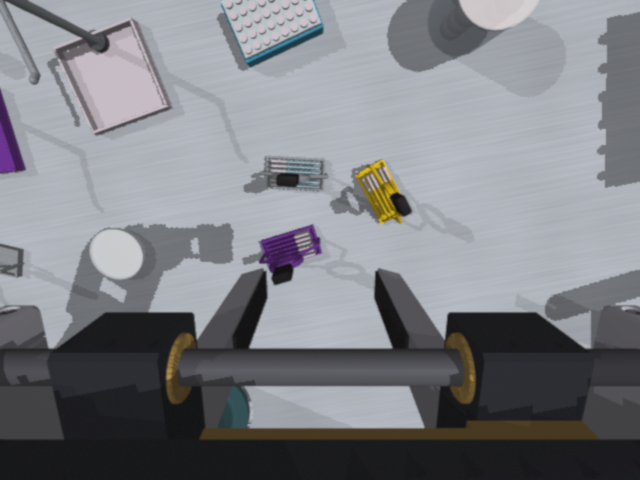

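The wrist view shows the loaded rack at (295,173) with its block at (288,180). The purple rack is at (290,247), the yellow at (381,192), and the white-tray stand is top-left with its bar tip at (36,79). I'll crop in for precise pixels.

```bash
cat >> h.py <<'E'
from scipy.spatial.transform import Rotation as Ro
def wcam(s):
    o=s['o'];T=np.eye(4);T[:3,:3]=Ro.from_euler('xyz',o['ee_rot']).as_matrix();T[:3,3]=o['tool_pos']
    C=np.linalg.inv(T@s['mount']);s['rvec']=Ro.from_matrix(C[:3,:3]).as_rotvec();s['tvec']=C[:3,3];return s
def crop(im,c,h,w,W,H):
    a=cv2.resize(im[c[1]-h:c[1]+h,c[0]-w:c[0]+w],(W,H),interpolation=cv2.INTER_CUBIC);k=W/(2*w)
    for u in range(c[0]-w,c[0]+w):
        if u%10==0: x=int((u-c[0]+w+.5)*k);cv2.putText(a,str(u),(x,8),0,.3,(0,0,255));cv2.line(a,(x,10),(x,16),(0,0,255))
    for v in range(c[1]-h,c[1]+h):
        if v%10==0: cv2.putText(a,str(v)+'-',(0,int((v-c[1]+h+.5)*k)+3),0,.3,(0,0,255))
    return a
E
python3 - <<'E'
from h import *
s=wcam(pickle.load(open('w1.pkl','rb')));pickle.dump(s,open('w1.pkl','wb'))
im=cv2.cvtColor(s['frame'],cv2.COLOR_RGB2BGR)
cv2.imwrite('pics/c2.png',np.hstack([crop(im,(295,175),40,40,400,400),crop(im,(90,90),90,90,400,400)]))
E
```

```text
(no output)
```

View pics/c2.png

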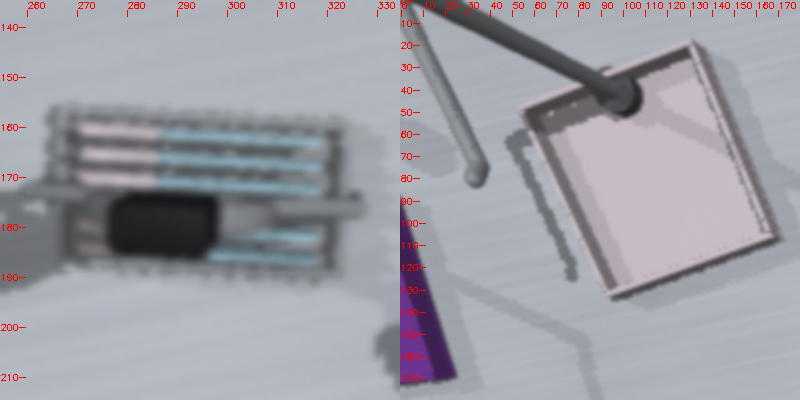

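```bash
python3 - <<'E'
from h import *
t=.02
wr=[('w1',(54.5,47),(.01,.065,t)),('w1',(131.5,18),(.01,-.065,t)),('w1',(170,106),(-.12,-.065,t)),('w1',(94,133),(-.12,.065,t)),('w1',(34,79),(-.097,0,.19))]
fit(wr,[.67,-.04,.16])
fit(wr+[('scene',(261,278),(-.12,-.065,t)),('scene',(311,279.5),(-.12,.065,t)),('scene',(311,324.5),(.01,.065,t)),('scene',(256,324.5),(.01,-.065,t)),
('top',(365,214.5),(-.12,-.065,t)),('top',(319,220.5),(-.12,.065,t)),
('top',(336.5,160),(0,0,.184)),('top',(342,197),(-.097,0,.19)),('scene',(279,289),(0,0,.18)),('scene',(283,248),(-.097,0,.192))],[.55,0,0])
for z in (.0,.015,.03):
  rk=[('w1',(286.5,180.5),(0,0,.145)),('w1',(264,157),(.026,.048,z)),('w1',(321,161),(.026,-.048,z)),('w1',(321,189),(-.026,-.048,z)),('w1',(266,187.5),(-.026,.048,z))]
  fit(rk,[.42,-.28,-.2])
fit(rk[:1]+[('top',(435,264.5),(0,0,.145)),('scene',(204,193),(0,0,.145))],[.42,-.28,-.2])
E
```

```text
[ 0.6703 -0.0388  0.1311]
[[-1.6, -0.4], [0.5, -2.2], [-0.9, -0.2], [-0.3, 0.2], [2.3, 4.2]]
[ 0.6719 -0.0386  0.1449]
[[-1.9, -0.9], [-0.3, -4.1], [-0.6, -2.3], [0.5, -0.6], [2.7, 2.2], [0.7, -1.0], [2.5, -0.9], [0.1, 2.1], [-0.0, 0.2], [-1.3, 1.0], [-1.6, 0.5], [2.2, 0.1], [1.9, 1.0], [0.2, -0.3], [-0.5, -0.9]]
[ 0.4218 -0.2854 -0.2149]
[[-1.6, -0.1], [0.7, -0.1], [1.4, -2.5], [0.5, 0.9], [-0.9, 0.8]]
[ 0.4218 -0.2865 -0.2239]
[[-0.8, -0.3], [0.0, -0.4], [2.2, -2.2], [1.0, 2.0], [-1.8, 1.4]]
[ 0.4216 -0.2872 -0.2426]
[[-0.2, -0.2], [-0.7, -0.8], [3.1, -1.3], [1.2, 3.6], [-3.1, 1.8]]
[ 0.4216 -0.2876 -0.2   ]
[[0.1, -0.3], [0.6, 0.3], [1.8, 0.2]]
```

Emit:
play_rows(
  rows=[
    {"linear": [0.93, -1.08, 0], "spin": 0},
    {"linear": [0.93, -1.08, 3], "spin": 0},
    {"linear": [0.93, -1.08, 3], "spin": 0},
    {"linear": [0.93, -1.08, 3], "spin": 0},
    {"linear": [0, 0, 3], "spin": 1.4},
    {"linear": [0, 0, 2], "spin": 1.4},
    {"linear": [0, 0, 0], "spin": 0},
    {"linear": [0, 0, 0], "spin": 0},
    {"linear": [0, 0, 0], "spin": 0},
  ],
)

```text
time: 2.7
tool_pos: [0.4223, -0.288, 0.2536]
ee_rot: [3.14, -0.003, -0.238]
wrist_force: [-0.4, 0.3, -0.3]
width: 0.06
```

```bash
python3 - <<'E'
from h import *
o=robot.get_obs();print(o['time'],o['tool_pos'],o['ee_rot'])
s=snap('wrist'); s['o']=o; wcam(s); pickle.dump(s,open('w2.pkl','wb'))
im=cv2.cvtColor(s['frame'],cv2.COLOR_RGB2BGR)
K=np.array([[s['fx'],0,s['cx']],[0,s['fy'],s['cy']],[0,0,1.]])
# expected outline of block top and of eye etc
def pr(P):
    return cv2.projectPoints(np.float64(P),s['rvec'],s['tvec'],K,None)[0].reshape(-1,2)
x,y,a=.4217,-.2875,-.235;R=np.array([[np.cos(a),-np.sin(a)],[np.sin(a),np.cos(a)]])
for z,hx,hy in [(.165,.007,.013),(.125,.007,.013),(.0,.026,.048)]:
    P=np.array([[-hx,-hy],[hx,-hy],[hx,hy],[-hx,hy]])@R.T+[x,y]
    q=pr(np.c_[P,np.full(4,z)]);print(np.round(q).tolist());cv2.polylines(im,[np.int32(np.round(q))],True,(0,0,255))
cv2.imwrite('pics/w2.png',im)
E
```

```text
2.7 [ 0.42234535 -0.28801178  0.25358199] [ 3.14025511e+00 -2.56743818e-03 -2.37806436e-01]
[[335.0, 248.0], [335.0, 232.0], [305.0, 232.0], [305.0, 248.0]]
[[333.0, 237.0], [333.0, 223.0], [306.0, 223.0], [306.0, 237.0]]
[[356.0, 228.0], [357.0, 189.0], [283.0, 190.0], [284.0, 229.0]]
```

View pics/w2.png

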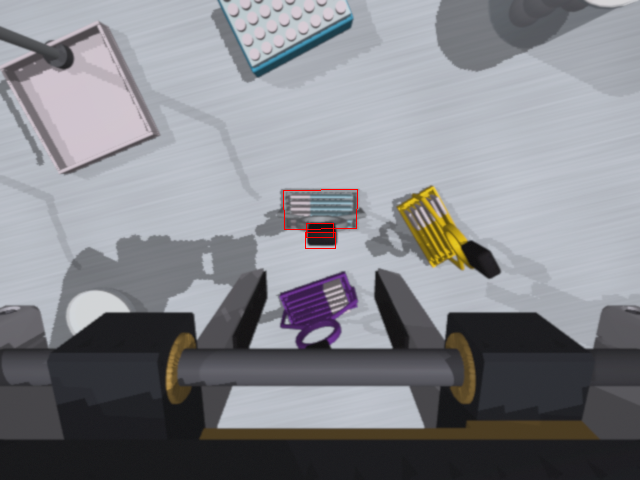

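The predicted block and tray outlines fall on the loaded rack, with the block at (320,238), so I'll descend and grip.

Emit:
play_rows(
  rows=[
    {"linear": [0, 0, 2.5], "spin": 0},
    {"linear": [0, 0, 2.5], "spin": 0},
    {"linear": [0, 0, 2.5], "spin": 0},
    {"linear": [0, 0, 2], "spin": 0},
    {"linear": [0, 0, 1], "spin": 0},
    {"linear": [0, 0, 0.4], "spin": 0},
    {"linear": [0, 0, 0], "spin": 0},
    {"linear": [0, 0, 0], "spin": 0},
  ],
)

```text
time: 3.42
tool_pos: [0.4228, -0.2883, 0.1447]
ee_rot: [3.14, -0.003, -0.239]
wrist_force: [-0.8, -0.5, 0.4]
width: 0.0598
```

Emit:
play_rows(
  rows=[
    {"linear": [0, 0, 0], "spin": 0},
    {"linear": [0, 0, 0], "spin": 0},
    {"linear": [0, 0, 0], "spin": 0},
    {"linear": [0, 0, 0], "spin": 0},
    {"linear": [0, 0, 0], "spin": 0},
    {"linear": [0, 0, 0], "spin": 0},
    {"linear": [0, 0, 0], "spin": 0},
    {"linear": [0, 0, 0], "spin": 0},
    {"linear": [0, 0, 0], "spin": 0},
  ],
  claw=0,
)

```text
time: 4.17
tool_pos: [0.422, -0.2878, 0.1429]
ee_rot: [3.141, -0.0, -0.239]
wrist_force: [0.0, -0.9, 1.6]
width: 0.0255
```

Emit:
play_rows(
  rows=[
    {"linear": [0, 0, -0.3], "spin": 0},
    {"linear": [0, 0, -0.6], "spin": 0},
    {"linear": [0, 0, -0.9], "spin": 0},
    {"linear": [0, 0, -1.2], "spin": 0},
    {"linear": [0, 0, -1.4], "spin": 0},
    {"linear": [0, 0, -1.4], "spin": 0},
    {"linear": [0, 0, -1.2], "spin": 0},
    {"linear": [0, 0, -0.9], "spin": 0},
    {"linear": [0, 0, -0.6], "spin": 0},
    {"linear": [0, 0, -0.3], "spin": 0},
    {"linear": [0, 0, 0], "spin": 0},
    {"linear": [0, 0, 0], "spin": 0},
  ],
)

```text
time: 5.17
tool_pos: [0.4217, -0.2873, 0.2302]
ee_rot: [-3.141, 0.001, -0.239]
wrist_force: [-0.8, 0.1, -3.1]
width: 0.0255
```

```bash
python3 - <<'E'
from h import *
o=robot.get_obs();print(o['time'],o['tool_pos'],o['ee_rot'],o['wrist_force'],o['width'])
x,y,a=.6719,-.0386,.145
p=o['tool_pos'];yw=o['ee_rot'][2]
for d in (.16,.055):
  t=np.array([x-d*np.cos(a),y-d*np.sin(a)]);D=t-p[:2]
  print(t, 'tool cm',100*(D@[np.cos(yw),np.sin(yw)]),100*(D@[np.sin(yw),-np.cos(yw)]),'spin',np.degrees(yw-a))
E
```

```text
5.1667 [ 0.42174987 -0.28729206  0.23017499] [-3.14123969e+00  8.15934955e-04 -2.38854219e-01] [-0.77913341  0.12135756 -3.09820376] 0.02553388248259075
[ 0.51357906 -0.06171879] tool cm 3.585385110983704 -24.089499571073254 spin -21.993226705535182
[ 0.61747718 -0.04654708] tool cm 13.3212805042233 -28.021717887990068 spin -21.993226705535182
```

Emit:
play_rows(
  rows=[
    {"linear": [0.08, -0.5, 0], "spin": 0},
    {"linear": [0.15, -1.0, 0], "spin": 0},
    {"linear": [0.22, -1.5, 0], "spin": 0},
    {"linear": [0.27, -1.8, 0], "spin": 0},
    {"linear": [0.3, -2.0, 0], "spin": 0},
    {"linear": [0.3, -2.0, 0], "spin": 0},
    {"linear": [0.3, -2.0, 0], "spin": 0},
    {"linear": [0.3, -2.0, 0], "spin": 0},
    {"linear": [0.3, -2.0, 0], "spin": 0},
    {"linear": [0.3, -2.0, 0], "spin": 0},
    {"linear": [0.3, -2.0, 0], "spin": 0},
    {"linear": [0.27, -1.8, 0], "spin": 0},
  ],
)

```text
time: 6.17
tool_pos: [0.5008, -0.0922, 0.2301]
ee_rot: [-3.141, 0.001, -0.238]
wrist_force: [0.8, 0.1, -2.9]
width: 0.0256
```

Emit:
play_rows(
  rows=[
    {"linear": [0.22, -1.5, 0], "spin": 0},
    {"linear": [0.2, -1.2, 0], "spin": -1},
    {"linear": [0.1, -0.8, 0], "spin": -2},
    {"linear": [0, 0, 0], "spin": -3},
    {"linear": [0, 0, 0], "spin": -4},
    {"linear": [0, 0, 0], "spin": -4},
    {"linear": [0, 0, 0], "spin": -3.5},
    {"linear": [0, 0, 0], "spin": -2.5},
    {"linear": [0, 0, 0], "spin": -1.5},
    {"linear": [0, 0, 0], "spin": -0.5},
    {"linear": [0, 0, 0], "spin": 0},
    {"linear": [0, 0, 0], "spin": 0},
  ],
)

```text
time: 7.17
tool_pos: [0.5138, -0.0618, 0.2305]
ee_rot: [3.142, 0.0, 0.145]
wrist_force: [0.6, 0.6, -3.3]
width: 0.0255
```

```bash
python3 - <<'E'
from h import *
o=robot.get_obs();print(o['time'],o['tool_pos'],o['ee_rot'],o['wrist_force'],o['width'])
for n in ('wrist','scene','top'):
    s=snap(n)
    if n=='wrist': s['o']=o; wcam(s)
    pickle.dump(s,open({'wrist':'w3','scene':'s3','top':'t3'}[n]+'.pkl','wb'))
g=lambda n:cv2.cvtColor(pickle.load(open(n+'.pkl','rb'))['frame'],cv2.COLOR_RGB2BGR)
cv2.imwrite('pics/c3.png',np.hstack([cv2.resize(g('w3'),(400,300)),crop(g('s3'),(285,275),60,80,400,300)]))
cv2.imwrite('pics/c3.png',np.vstack([cv2.imread('pics/c3.png'),np.hstack([crop(g('w3'),(320,180),120,160,400,300),crop(g('t3'),(336,210),60,80,400,300)])]))
E
```

```text
7.1667 [ 0.51375743 -0.06175626  0.23052844] [3.14153719e+00 3.47169380e-04 1.45017370e-01] [ 0.58926253  0.61359127 -3.26468137] 0.025498290068970496
```

View pics/c3.png

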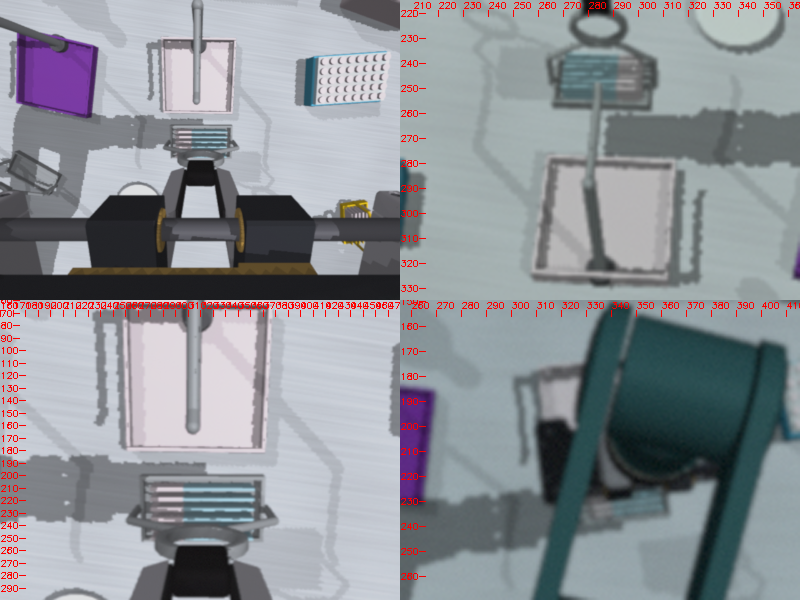

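```bash
python3 - <<'E'
from h import *
s=pickle.load(open('w3.pkl','rb'));o=s['o'];print(s['cx'],s['cy'])
f=s['frame'][:,290:345].astype(float)
g=f.sum(2)
for r in range(10,165,12): print(r,(g[r]).astype(int)[8:44:1].tolist())
def tool(u,v,z):
    r=s['mount'][:3,:3]@[(u-s['cx'])/s['fx'],(v-s['cy'])/s['fy'],1]; c=s['mount'][:3,3]
    k=((o['tool_pos'][2]-z)-c[2])/r[2]; return np.round(100*(c+k*r),2)
for u,v,z in [(314,161,.192),(314.5,161,.18),(315,130,.184),(315,90,.184),(315,40,.184),(321,280,.21)]: print(u,v,tool(u,v,z))
E
```

```text
320.31295375789426 239.45433083350207
10 [596, 594, 594, 596, 594, 594, 588, 545, 426, 310, 298, 327, 356, 382, 401, 416, 426, 434, 434, 441, 443, 440, 428, 413, 399, 386, 403, 489, 582, 605, 605, 602, 600, 600, 598, 596]
22 [606, 608, 608, 608, 608, 609, 609, 603, 577, 479, 308, 250, 318, 381, 424, 457, 485, 509, 524, 515, 493, 456, 407, 355, 286, 280, 381, 519, 588, 600, 603, 603, 603, 603, 605, 605]
34 [616, 616, 613, 614, 613, 610, 610, 608, 609, 597, 529, 367, 331, 384, 427, 458, 487, 513, 527, 516, 491, 460, 413, 349, 277, 314, 449, 574, 606, 607, 610, 610, 611, 611, 611, 611]
46 [622, 625, 625, 626, 625, 626, 623, 624, 623, 616, 568, 450, 369, 391, 431, 463, 491, 520, 531, 518, 488, 454, 414, 359, 298, 351, 490, 592, 614, 613, 612, 610, 610, 608, 608, 608]
58 [627, 623, 620, 616, 613, 612, 609, 607, 605, 594, 551, 441, 370, 393, 433, 464, 493, 522, 535, 513, 457, 380, 370, 320, 286, 344, 457, 542, 591, 594, 593, 591, 590, 587, 586, 585]
70 [375, 374, 374, 374, 374, 371, 344, 276, 213, 195, 210, 263, 338, 396, 436, 467, 500, 529, 539, 521, 482, 443, 389, 316, 274, 271, 275, 278
[... 802 characters left out ...]
2, 662, 662, 662, 662, 662, 656, 593, 419, 373, 417, 451, 482, 517, 542, 538, 502, 464, 451, 526, 641, 664, 665, 665, 665, 666, 665, 665, 665, 665, 666, 665, 666]
142 [660, 660, 662, 661, 662, 662, 662, 662, 662, 654, 592, 416, 376, 420, 454, 484, 519, 544, 535, 498, 456, 446, 526, 640, 663, 663, 664, 664, 665, 665, 664, 665, 665, 665, 665, 665]
154 [659, 659, 660, 660, 659, 660, 660, 660, 658, 631, 522, 373, 353, 385, 410, 431, 445, 453, 451, 437, 417, 437, 548, 645, 662, 664, 663, 663, 663, 663, 663, 664, 663, 665, 665, 664]
314 161 [ 6.58 -0.43  3.85]
314.5 161 [ 6.55 -0.42  5.05]
315 130 [ 8.59 -0.37  4.65]
315 90 [11.08 -0.36  4.65]
315 40 [14.01 -0.35  4.65]
321 280 [-1.11  0.03  2.05]
```

Emit:
play_rows(
  rows=[
    {"linear": [0, -0.2, 0.1], "spin": 0},
    {"linear": [0, -0.2, 0.1], "spin": 0},
    {"linear": [0.3, 0, 0], "spin": 0},
    {"linear": [0.6, 0, 0], "spin": 0},
    {"linear": [0.8, 0, 0], "spin": 0},
    {"linear": [0.9, 0, 0], "spin": 0},
    {"linear": [0.9, 0, 0], "spin": 0},
    {"linear": [0.9, 0, 0], "spin": 0},
    {"linear": [0.7, 0, 0], "spin": 0},
    {"linear": [0.4, 0, 0], "spin": 0},
    {"linear": [0, 0, 0], "spin": 0},
    {"linear": [0, 0, 0], "spin": 0},
  ],
)

```text
time: 8.32
tool_pos: [0.5677, -0.0498, 0.2284]
ee_rot: [-3.142, 0.001, 0.145]
wrist_force: [0.5, 0.0, -2.2]
width: 0.0254
```

```bash
python3 - <<'E'
from h import *
o=robot.get_obs();print(o['time'],o['tool_pos'],o['ee_rot'],o['wrist_force'],o['width'])
for n in ('wrist','scene'):
    s=snap(n); s['o']=o; pickle.dump(s,open({'wrist':'w4','scene':'s4'}[n]+'.pkl','wb'))
g=lambda n:cv2.cvtColor(pickle.load(open(n+'.pkl','rb'))['frame'],cv2.COLOR_RGB2BGR)
cv2.imwrite('pics/c4.png',np.hstack([crop(g('w4'),(320,220),60,80,400,300),crop(g('s4'),(285,260),45,60,400,300)]))
E
```

```text
8.3167 [ 0.56773148 -0.04981881  0.22838677] [-3.14152610e+00  9.71999364e-04  1.45262521e-01] [ 0.47952692  0.00344554 -2.18208811] 0.025432510944981807
```

View pics/c4.png

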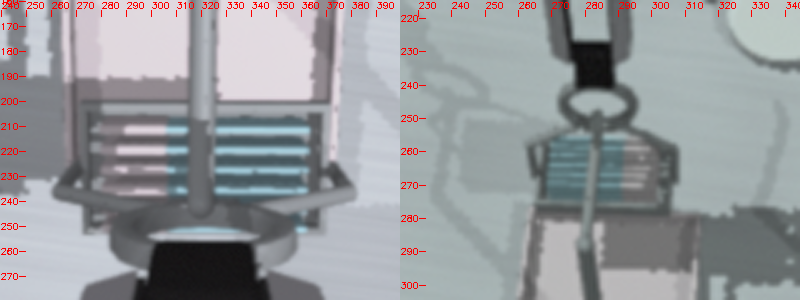

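The tip at (320,243) lies in line with the eye's centre, at about column 321, and no contact force shows. I'll go on in.

Emit:
play_rows(
  rows=[
    {"linear": [0.2, 0, 0], "spin": 0},
    {"linear": [0.4, 0, 0], "spin": 0},
    {"linear": [0.5, 0, 0], "spin": 0},
    {"linear": [0.5, 0, 0], "spin": 0},
    {"linear": [0.4, 0, 0], "spin": 0},
    {"linear": [0.2, 0, 0], "spin": 0},
    {"linear": [0, 0, 0], "spin": 0},
  ],
)

```text
time: 9.0
tool_pos: [0.59, -0.0466, 0.2283]
ee_rot: [-3.142, 0.0, 0.145]
wrist_force: [0.4, 0.1, -2.5]
width: 0.0254
```

Emit:
play_rows(
  rows=[
    {"linear": [0.2, 0, 0], "spin": 0},
    {"linear": [0.4, 0, 0], "spin": 0},
    {"linear": [0.6, 0, 0], "spin": 0},
    {"linear": [0.6, 0, 0], "spin": 0},
    {"linear": [0.5, 0, 0], "spin": 0},
    {"linear": [0.3, 0, 0], "spin": 0},
    {"linear": [0.1, 0, 0], "spin": 0},
    {"linear": [0, 0, 0], "spin": 0},
    {"linear": [0, 0, 0], "spin": 0},
  ],
)

```text
time: 9.75
tool_pos: [0.6161, -0.0428, 0.2286]
ee_rot: [3.142, 0.0, 0.145]
wrist_force: [0.3, 1.2, -2.2]
width: 0.0254
```

```bash
python3 - <<'E'
from h import *
o=robot.get_obs();print(o['time'],o['tool_pos'],o['wrist_force'],o['wrist_torque'],o['width'])
for n in ('wrist','scene'):
    s=snap(n); s['o']=o; pickle.dump(s,open({'wrist':'w5','scene':'s5'}[n]+'.pkl','wb'))
g=lambda n:cv2.cvtColor(pickle.load(open(n+'.pkl','rb'))['frame'],cv2.COLOR_RGB2BGR)
cv2.imwrite('pics/c5.png',np.hstack([crop(g('w5'),(320,220),60,80,400,300),crop(g('s5'),(285,270),45,60,400,300)]))
E
```

```text
9.75 [ 0.61614628 -0.04277887  0.22858801] [ 0.26519946  1.16945378 -2.24396985] [ 0.02479594  0.05357805 -0.01438591] 0.025411592527588175
```

View pics/c5.png

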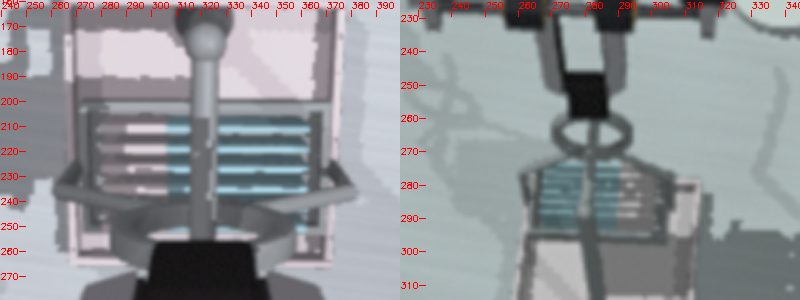

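The bar now runs into the eye in both views, with no contact force. Next I lower the rack.

Emit:
play_rows(
  rows=[
    {"linear": [0, 0, 0.2], "spin": 0},
    {"linear": [0, 0, 0.3], "spin": 0},
    {"linear": [0, 0, 0.4], "spin": 0},
    {"linear": [0, 0, 0.4], "spin": 0},
    {"linear": [0, 0, 0.3], "spin": 0},
    {"linear": [0, 0, 0.2], "spin": 0},
    {"linear": [0, 0, 0], "spin": 0},
    {"linear": [0, 0, 0], "spin": 0},
  ],
)

```text
time: 10.52
tool_pos: [0.6161, -0.0428, 0.2104]
ee_rot: [-3.142, 0.0, 0.145]
wrist_force: [1.2, 0.1, -2.0]
width: 0.0258
```

Emit:
play_rows(
  rows=[
    {"linear": [0, 0, 0.1], "spin": 0},
    {"linear": [0, 0, 0.1], "spin": 0},
    {"linear": [0, 0, 0], "spin": 0},
    {"linear": [0, 0, 0], "spin": 0},
  ],
)

```text
time: 10.85
tool_pos: [0.6162, -0.0428, 0.2087]
ee_rot: [3.142, -0.0, 0.145]
wrist_force: [-0.6, -0.2, -2.6]
width: 0.0259
```

Emit:
play_rows(
  rows=[
    {"linear": [0, 0, 0.1], "spin": 0},
    {"linear": [0, 0, 0.1], "spin": 0},
    {"linear": [0, 0, 0], "spin": 0},
    {"linear": [0, 0, 0], "spin": 0},
  ],
)

```text
time: 11.18
tool_pos: [0.6162, -0.0428, 0.2066]
ee_rot: [3.142, 0.0, 0.145]
wrist_force: [-0.2, -0.3, -3.6]
width: 0.0257
```

Emit:
play_rows(
  rows=[
    {"linear": [0, 0, 0.1], "spin": 0},
    {"linear": [0, 0, 0.1], "spin": 0},
    {"linear": [0, 0, 0], "spin": 0},
    {"linear": [0, 0, 0], "spin": 0},
  ],
)

```text
time: 11.52
tool_pos: [0.6165, -0.0427, 0.2063]
ee_rot: [3.141, -0.002, 0.145]
wrist_force: [-2.2, 0.0, 5.3]
width: 0.0255
```

The eye rests on the bar: Fz jumped by about 9 N at z=0.206. I'll ease off slightly and open.

Emit:
play_rows(
  rows=[
    {"linear": [0, 0, -0.1], "spin": 0},
    {"linear": [0, 0, -0.05], "spin": 0},
    {"linear": [0, 0, 0], "spin": 0},
    {"linear": [0, 0, 0], "spin": 0},
  ],
)

```text
time: 11.85
tool_pos: [0.6164, -0.0428, 0.2064]
ee_rot: [3.141, -0.0, 0.145]
wrist_force: [-0.7, 0.7, 3.7]
width: 0.0255
```

Emit:
play_rows(
  rows=[
    {"linear": [0, 0, 0], "spin": 0},
    {"linear": [0, 0, 0], "spin": 0},
    {"linear": [0, 0, 0], "spin": 0},
    {"linear": [0, 0, 0], "spin": 0},
    {"linear": [0, 0, 0], "spin": 0},
    {"linear": [0, 0, 0], "spin": 0},
    {"linear": [0, 0, 0], "spin": 0},
    {"linear": [0, 0, 0], "spin": 0},
  ],
  claw=6,
)

```text
time: 12.52
tool_pos: [0.6162, -0.0428, 0.2062]
ee_rot: [3.141, -0.0, 0.145]
wrist_force: [-0.2, -0.2, 0.3]
width: 0.0602
```

```bash
python3 - <<'E'
from h import *
o=robot.get_obs();print(o['time'],o['tool_pos'],o['wrist_force'],o['width'])
for n in ('wrist','scene'):
    s=snap(n); s['o']=o; pickle.dump(s,open({'wrist':'w6','scene':'s6'}[n]+'.pkl','wb'))
g=lambda n:cv2.cvtColor(pickle.load(open(n+'.pkl','rb'))['frame'],cv2.COLOR_RGB2BGR)
cv2.imwrite('pics/c6.png',np.hstack([crop(g('w6'),(320,220),60,80,400,300),crop(g('s6'),(285,270),45,60,400,300)]))
E
```

```text
12.5167 [ 0.6162048  -0.04278602  0.20615437] [-0.15029206 -0.16973288  0.27065176] 0.060160731389692856
```

View pics/c6.png

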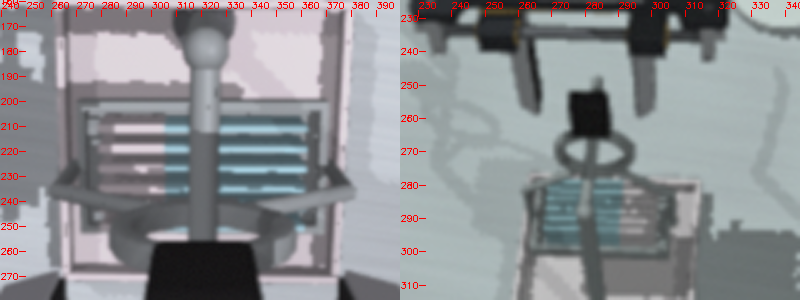

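The fingers are open around the block. The rack hangs upright with the bar through its eye, and the tip shows behind the block at (281,249). I'll retreat straight up.

Emit:
play_rows(
  rows=[
    {"linear": [0, 0, -0.4], "spin": 0},
    {"linear": [0, 0, -0.8], "spin": 0},
    {"linear": [0, 0, -1.5], "spin": 0},
    {"linear": [0, 0, -2], "spin": 0},
    {"linear": [0, 0, -2], "spin": 0},
    {"linear": [0, 0, -2], "spin": 0},
    {"linear": [0, 0, -2], "spin": 0},
    {"linear": [0, 0, -2], "spin": 0},
    {"linear": [0, 0, -1], "spin": 0},
    {"linear": [0, 0, 0], "spin": 0},
    {"linear": [0, 0, 0], "spin": 0},
    {"linear": [0, 0, 0], "spin": 0},
  ],
)

```text
time: 13.62
tool_pos: [0.616, -0.0427, 0.3424]
ee_rot: [-3.141, 0.001, 0.145]
wrist_force: [0.2, 0.2, -1.2]
width: 0.06
```

Emit:
play_rows(
  rows=[
    {"linear": [0, 0, 0], "spin": 0},
    {"linear": [0, 0, 0], "spin": 0},
    {"linear": [0, 0, 0], "spin": 0},
    {"linear": [0, 0, 0], "spin": 0},
    {"linear": [0, 0, 0], "spin": 0},
    {"linear": [0, 0, 0], "spin": 0},
    {"linear": [0, 0, 0], "spin": 0},
    {"linear": [0, 0, 0], "spin": 0},
    {"linear": [0, 0, 0], "spin": 0},
    {"linear": [0, 0, 0], "spin": 0},
    {"linear": [0, 0, 0], "spin": 0},
    {"linear": [0, 0, 0], "spin": 0},
  ],
)

```text
time: 14.62
tool_pos: [0.6162, -0.0427, 0.3432]
ee_rot: [3.141, -0.0, 0.145]
wrist_force: [0.4, 0.2, -0.1]
width: 0.06
```

```bash
python3 - <<'E'
from h import *
o=robot.get_obs();print(o['time'],o['tool_pos'],o['wrist_force'],o['width'])
a=snap('scene');
for k in range(4): b=snap('scene')
d=np.abs(a['frame'].astype(int)-b['frame']).max(); print('maxdiff',d)
s0=pickle.load(open('scene.pkl','rb'))
print('empty rack diff',np.abs(s0['frame'][200:262,398:450].astype(int)-b['frame'][200:262,398:450]).max())
w=snap('wrist');w['o']=o
g=lambda s:cv2.cvtColor(s['frame'],cv2.COLOR_RGB2BGR)
cv2.imwrite('pics/c7.png',np.hstack([crop(g(w),(320,220),75,100,400,300),crop(g(b),(285,270),45,60,400,300)]))
E
```

```text
14.6167 [ 0.6162207  -0.04274825  0.3432158 ] [ 0.39730926  0.246481   -0.06352045] 0.05996872889076446
maxdiff 26
empty rack diff 54
```

View pics/c7.png

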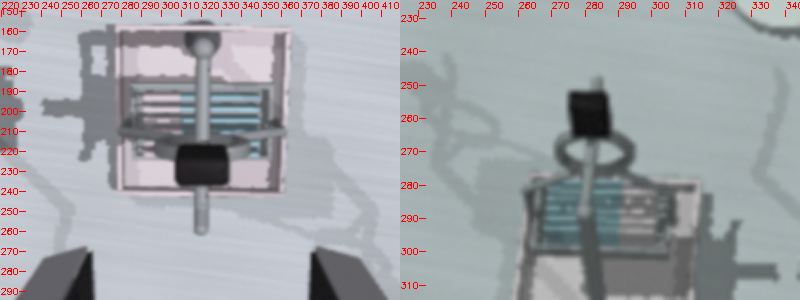

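The rack hangs on the bar over the white tray, with the bar passing under the block. I'll let any swing die down, check for residual motion, and hand in.

Emit:
play_rows(
  rows=[
    {"linear": [0, 0, 0], "spin": 0},
    {"linear": [0, 0, 0], "spin": 0},
    {"linear": [0, 0, 0], "spin": 0},
    {"linear": [0, 0, 0], "spin": 0},
    {"linear": [0, 0, 0], "spin": 0},
    {"linear": [0, 0, 0], "spin": 0},
    {"linear": [0, 0, 0], "spin": 0},
    {"linear": [0, 0, 0], "spin": 0},
    {"linear": [0, 0, 0], "spin": 0},
    {"linear": [0, 0, 0], "spin": 0},
    {"linear": [0, 0, 0], "spin": 0},
    {"linear": [0, 0, 0], "spin": 0},
  ],
)

```text
time: 15.92
tool_pos: [0.6162, -0.0428, 0.3432]
ee_rot: [3.142, 0.0, 0.145]
wrist_force: [-0.5, 0.0, 0.2]
width: 0.0597
```

```bash
python3 - <<'E'
from h import *
s0=pickle.load(open('scene.pkl','rb'))
f=[snap('scene') for k in range(5)]
for b in f[1:]: print('rack diff',np.abs(f[0]['frame'][240:310,255:315].astype(int)-b['frame'][240:310,255:315]).max())
for s in (s0,): pass
for d in finder.silhouettes(f[-1],'empty_rack')[:2]: print(d['conf'],d['box'])
print(cv2.phaseCorrelate(np.float32(s0['frame'][200:262,398:450,1]),np.float32(f[-1]['frame'][200:262,398:450,1])))
print(robot.close_job())
E
```

```text
rack diff 5
rack diff 5
rack diff 6
rack diff 5
0.81 [423.1, 231.2, 43.2, 52.8]
((-0.17697322529535597, -0.3681231196109067), 0.6763619281075619)
the job is handed in; nothing more can be done
None
```

I picked up the loaded rack by its grip block, slid its eye over the tip of the white-tray stand's hook, lowered it onto the bar and let go. I then raised the gripper clear and handed the job in at about 16 s. No verdict was reported.

- **Hanging:** the last pictures showed the bar through the eye, with the rack upright above the drip tray and its slides in place. By the arm's position at release, the eye is about 55 mm out from the post and about 163 mm up.
- **Still:** just after I pulled away, two scene pictures differed by up to 26 grey levels; I didn't check where in the picture that was. After another second, pictures of the hanging rack differed by only 5–6 levels, so I took it as at rest.
- **Gripper:** it was about 14 cm above the release height, with the wrist force near zero.
- **Empty rack:** its picture shifted by less than half a pixel from the start, and the network still finds it in the same place. A pixel-by-pixel comparison there did show differences of up to 54 levels. I put these down to shadows and did not look further.

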